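Pack up a rock specimen in a spring bonding press and hold it clamped

TASK

The spring plunger of the green bonding press stops short of the rock specimen in the nest: press it empty, right down to its stop, to feel this, and let it spring back up. Then slide blue packing strips in from the front, one flat upon another, lengthwise on the specimen under the plunger, only as many as it takes for the plunger to bear on the stack before it reaches its stop; leave the specimen seated in its nest and do not disturb the bottles. Finish holding: the hand presses the plunger firmly onto the stack and keeps it so, without letting go.

Things in the scene. Friction and masses are not known exactly. Their poses are not given: they have to be found in the camera images.
- press_base: fixed green base plate of the bonding press, 110 mm wide (y), top 16 mm above the bench, from 54 mm in front (-x) of its origin to 106 mm behind. Origin: on the bench, on the plunger's axis; x to the back, y left, z up; front open. A steel column (21 mm, top at 150 mm) stands 78 mm behind the origin. Nest for the specimen: low rails at both sides and back (top at 24 mm), two lips in front.
- press_head: fixed green head clamped on the column at a height that differs from job to job: arm 30 to 40 mm wide, 26 mm thick, reaching 18 mm in front of the plunger's axis. Origin: on that axis at the arm's underside, 56 to 69 mm above the bench; axes as the base. It carries the plunger; a brass bushing 8 mm high on the arm is the stop that the button meets.
- plunger (a joint): travel of the spring plunger in m: 0 = up, grows as it is pressed, 0.015 = down at its stop. The spring needs about 4 N to start and 8 N at the stop and lifts the plunger again when it is let go.
- button_top (a point): centre of the flat top of the plunger's black mushroom button, 33 mm diameter; it moves with the plunger. With the plunger up it is 63 mm above the head's origin.
- foot_face (a point): centre of the underside of the plunger's round steel foot, 30 mm diameter; it moves with the plunger. With the plunger up it is 7 mm below the head's origin, at the stop 22 mm below. At the stop it is 3 to 16 mm above the specimen's top, so one, two or three strips are needed.
- specimen: grey-white rock slab 74 x 46 x 12 mm glued on a glass plate 80 x 52 x 3 mm, lying loose in the nest with its length along the press's x, centred under the plunger. Origin: centre of its underside (16 mm above the bench); its top is 15 mm higher (31 mm above the bench). 140 g.
- strip_1: blue-anodised packing strip 130 x 30 x 6 mm, 63 g, a dark hole mark near each end (ends alike), on the bench. Origin: centre of its underside; x along its length, z up. In the press it lies lengthwise on the specimen, rear end about 40 mm behind the plunger's axis, front end sticking out about 85 mm in front, so that the hand holding it there stays clear of the press.
- strip_2: a second strip, as strip_1
- strip_3: a third strip, as strip_1
- blue_cap_bottle: translucent whitish bottle with a dark blue cap, 120 mm high, 69 mm wide, to the left of the press; origin under its centre. Not to be disturbed.
- stain_bottle: small dropper bottle with a red cap, 74 mm high, 23 mm wide, to the left of the press; origin under its centre. Not to be disturbed.
Not all that is in view belongs to the job. Leave any red or turquoise look-alike of the strip_1 alone.

How it is judged:
On the way, in this order (a step that is already met when the one before it is completed fails the run):
1. the empty plunger is pressed down to its stop (within 1.5 mm), no strip in the press yet (value of joint plunger above 0.0135 m and horizontal distance between each of strip_1, strip_2, strip_3 and foot_face above 0.09 m), for 0.1 s.
2. the plunger is back up and a strip lies flat on the specimen under it, let go (value of joint plunger below 0.003 m and ((horizontal distance between strip_1 and foot_face below 0.05 m and z of strip_1 in the frame of specimen between 0.013 and 0.0175 m and angle between strip_1's own z axis and vertical below 0.06 rad and contact force between the fingers and strip_1 below 0.1 N) or (horizontal distance between strip_2 and foot_face below 0.05 m and z of strip_2 in the frame of specimen between 0.013 and 0.0175 m and angle between strip_2's own z axis and vertical below 0.06 rad and contact force between the fingers and strip_2 below 0.1 N) or (horizontal distance between strip_3 and foot_face below 0.05 m and z of strip_3 in the frame of specimen between 0.013 and 0.0175 m and angle between strip_3's own z axis and vertical below 0.06 rad and contact force between the fingers and strip_3 below 0.1 N))), for 0.1 s.
At the end, for the whole second after the job is handed in: Fingers press the plunger (over 6 N), which bears (over 4 N) on a strip lying flat (0.06 rad), lengthwise (0.2 rad) and central (10 mm), 0.7 to 8 mm short of its stop; specimen flat in its nest within 6 mm of centre; held so through the last second (value of joint plunger between 0.007 and 0.0143 m and contact force between the fingers and press_head above 6 N and ((contact force between press_head and strip_1 above 4 N and angle between strip_1's own z axis and vertical below 0.06 rad and angle between the x axis of strip_1 and the x axis of press_base, either way round below 0.2 rad and y of strip_1 in the frame of press_base between -0.01 and 0.01 m) or (contact force between press_head and strip_2 above 4 N and angle between strip_2's own z axis and vertical below 0.06 rad and angle between the x axis of strip_2 and the x axis of press_base, either way round below 0.2 rad and y of strip_2 in the frame of press_base between -0.01 and 0.01 m) or (contact force between press_head and strip_3 above 4 N and angle between strip_3's own z axis and vertical below 0.06 rad and angle between the x axis of strip_3 and the x axis of press_base, either way round below 0.2 rad and y of strip_3 in the frame of press_base between -0.01 and 0.01 m)) and horizontal distance between specimen and press_base below 0.006 m and z of specimen in the frame of press_base between 0.014 and 0.018 m and angle between specimen's own z axis and vertical below 0.04 rad and angle between the x axis of specimen and the x axis of press_base, either way round below 0.1 rad); the arm keeps its last pose, push and grip.
It fails at once if the blue cap bottle is knocked over or shoved more than 30 mm (distance of blue_cap_bottle from where it was at the start of the episode above 0.03 m or angle between blue_cap_bottle's own z axis and vertical above 0.4 rad).
It fails at once if the stain bottle is knocked over or shoved more than 30 mm (distance of stain_bottle from where it was at the start of the episode above 0.03 m or angle between stain_bottle's own z axis and vertical above 0.4 rad).
It also fails if it takes over 72 s, if anything falls off the work surface, if the arm or the gripper's body presses on something with over 40 N, if the wrist force passes 120 N, or if a joint passes its speed limit or range.

ROBOT

A 7-joint arm with a two-finger parallel gripper is mounted at the origin on a cart in front of the work surface, level with it; the furniture and walls round the work are solid. World frame = base frame: x ahead of the robot, y to its left, z up, the work surface at z = 0. Lengths are in m, angles in rad, forces in N, time in s.
With the tool pointing down it reaches from about 0.425 to 0.825 m from the base axis. Payload 3.6 kg.
Tool frame: the origin (TCP) lies on the centre line of the jaws, within the pads' length; the fingertips stand 19 mm ahead of it and the grasp point (between the pads) is the TCP; z points along the fingers, y is the line along which they close (so a half turn about z gives the same grasp; the last joint's range is limited). The gripper opens to 93 mm and grips with 3 to 60 N. Pads are 15 mm wide; open, the fingers measure 128 mm over their backs; the gripper's body (75 mm by 188 mm) begins 65 mm behind the grasp point.
Start: joints at [-1.323, 0.615, -0.013, 1.423, 0.008, 1.103, -0.04], TCP at [0.176, 0.626, 0.238] pointing down, gripper open.
Joint ranges: [-3.12, 3.12], [-0.3, 2.06], [-1.34, 1.32], [0.26, 2.42], [-1.36, 4.5], [0.01, 1.98], [-2.84, 2.84]. Speed limits (rad/s): [2.79, 2.79, 3.14, 3.14, 3.14, 3.14, 3.14].

INTERFACE

Orientations are given as [roll, pitch, yaw] about the fixed x, y, z axes, in that order (R = Rz(yaw) Ry(pitch) Rx(roll)).
In Python, from plant import manip gives the robot as it stands.
- The arm moves only by the tool jog_arm, never from a script. Its arguments are lists of equal length, an entry for each row: "offset": the shift along the tool's x, y, z each as a share of 0.04 m, from -1 to 1, a list of three; "twist": the turn, a rotation vector about the tool's x, y, z each as a share of 8 degrees, from -1 to 1, a list of three; "gripper": the finger opening in mm, from 0 to 93. A call has 1 to 20 rows; each row shifts and turns the commanded pose from where the row before left it, along the tool's axes as they then stand; what a row does not reach is not made up. A row lasts 1/8 s, in which the tool goes at most 62.5 mm and 10.7 degrees, less where a joint would pass 70% of its speed; a pose out of reach is approached as far as the arm can. A call with a number of a shift or a turn outside -1 to 1 is refused whole. A call with a gripper value outside its range is refused whole. The fingers move at their own pace and stop on an object; "newtons" is the grip in N (left out, the last holds). Time passes only in rows, so rows that do not move let the fingers close. It gives the time, the measured TCP pose, the force, the opening and the grip force at its end, in the units of the state.
- manip.get_obs(): the state, without advancing time (a new reading comes with each control period).
- manip.snapshot(name): name is "scene" or "side" or "wrist"; returns the picture (384x512x3 uint8, blue, green, red); there is no depth.
- manip.camera_model(name): a dict with "K" (3x3 intrinsics, pixels), "k1" (the pictures are not rectified: a ray, as slopes to the right and down, at radius r is drawn at 1 + k1 r^2 times it, then the intrinsics apply), "extrinsics" (4x4, takes a point from world to camera coordinates); the wrist camera has in their place "tool_from_camera" (4x4, takes a point from camera to tool coordinates, whose origin is the TCP and whose axes are the flange's). Camera axes: x right, y down, z forward; pixel columns grow to the right and rows downward; lengths in m; the calibration is good to about 2 mm. A picture is of the moment at which its call begins: read the wrist's pose just before it. camera_model takes no time and is no camera call.
- manip.close_job(): hands the job in; it is judged then, once.
Trained networks look in the newest picture that a camera, given by its name, has taken for a name from the list of things; names that differ only in an ending like _2 or _b are one class to them, and where a whole thing is asked for, a point or a joint stands for the part that bears it (a point fixed in the world has none). Each returns a list of dicts, best first, with "score" (0 to 1); they miss things now and then, are a little off and sometimes report something else, mostly with a low value. They report only what shows in the picture. A call takes as long as a camera call. They do not tell look-alikes from the thing itself.
- manip.cut_out(query, camera): "pixels" (384x512 bool, what is visible of it) and "bbox" ([centre column, centre row, width, height] in pixels, round what is visible of it).
The state is a dict: "time": time; "joint_positions": joint angles; "joint_vel": joint speeds; "effort": joint torques, N m; "position": TCP position; "ee_rot": TCP orientation; "contact_force": force on the tool from outside, world axes, zero at the start; "torque": the same for the moment, N m; "width": opening from 0.0 (shut) to 1.0 (fully open); "gripper_force": force on a finger pad.
Only numpy, scipy, OpenCV 4.12 (cv2) and the standard library are available. Lean on these libraries where they do the work, as an engineer would, in place of code of your own. Each camera call takes 0.05 s, during which the arm holds its last target. There are 200 camera calls.

## Working session

There is one attempt and no reset: what is moved stays moved. The work goes in short steps, Python scripts to look and compute and a tool call to move; the robot and the scene stay as the last step left them, time stands still between calls to the robot, and variables do not carry over. Pictures are saved under pics/ and viewed, at most 10 in all, crops included, and the job is handed in when it is done.

Besides the shell and the picture viewer there is one more tool, called after "Request:" as a command line: name --argument value ..., lists and objects as JSON in quotes. jog_arm: Moves the arm, as the interface text tells. Shift numbers are shares of 0.04 m and turn numbers shares of 8 degrees, none past 1 either way. Its arguments: {"type":"object","properties":{"offset":{"type":"array","items":{"type":"array","items":{"type":"number","minimum":-1,"maximum":1}}},"twist":{"type":"array","items":{"type":"array","items":{"type":"number","minimum":-1,"maximum":1}}},"gripper":{"type":"array","items":{"type":"number"}},"newtons":{"type":"number"}},"required":["offset","twist","gripper"]}

```bash
mkdir -p pics; ls
python3 - <<'E'
from plant import manip
import cv2,numpy as np
a=manip.snapshot("scene");b=manip.snapshot("side")
cv2.imwrite("pics/a.png",cv2.resize(a,(800,600)));cv2.imwrite("pics/b.png",cv2.resize(b,(800,600)))
for n in("scene","side","wrist"):print(manip.camera_model(n))
print(manip.get_obs())
E
```

```text
pics
{'K': array([[363.48761438,   0.        , 257.1367625 ],
       [  0.        , 363.48761438, 197.04473725],
       [  0.        ,   0.        ,   1.        ]]), 'k1': -0.04488536448641175, 'extrinsics': array([[-0.67260581, -0.73991328,  0.0113914 ,  0.29137518],
       [-0.39567836,  0.34659119, -0.85047821,  0.31270407],
       [ 0.62533196, -0.57654392, -0.52588692,  0.67442236],
       [ 0.        ,  0.        ,  0.        ,  1.        ]])}
{'K': array([[363.29128685,   0.        , 257.13750361],
       [  0.        , 363.29128685, 190.22975536],
       [  0.        ,   0.        ,   1.        ]]), 'k1': 0.007605570892636397, 'extrinsics': array([[ 0.976484  , -0.21519307,  0.01307434, -0.5300391 ],
       [-0.12546127, -0.61653109, -0.77727015,  0.11441777],
       [ 0.17532389,  0.75735154, -0.62903114,  1.2541574 ],
       [ 0.        ,  0.        ,  0.        ,  1.        ]])}
{'K': array([[291.37568611,   0.        , 255.39883556],
       [  0.        , 291.37568611, 189.32420254],
       [  0.        ,   0.        ,   1.        ]]), 'k1': 0.022769845366800472, 'tool_fr
[... 387 characters left out ...]
array([-1.3225124 ,  0.61582391, -0.01261394,  1.42470596,  0.00811558,
        1.10345109, -0.04041531]), 'joint_vel': array([ 1.89254092e-03, -3.14071630e-03, -7.17787082e-05, -2.40406607e-03,
       -7.79646086e-04,  1.14691538e-03, -1.64843959e-04]), 'effort': array([ 1.13914080e-03, -4.60043335e+01,  2.09837747e-01, -1.66247106e+01,
       -6.12596842e-02,  1.68541179e-02,  9.99038957e-05]), 'position': array([0.17618223, 0.62497031, 0.23660693]), 'ee_rot': array([-3.13925525e+00,  4.51447310e-05,  2.86686365e+00]), 'contact_force': array([-0.2129722 , -0.52045626,  0.23395868]), 'torque': array([ 0.01788133, -0.05577551, -0.00393687]), 'gripper_force': 0.0, 'width': 0.9995143337691721}
```

View pics/a.png

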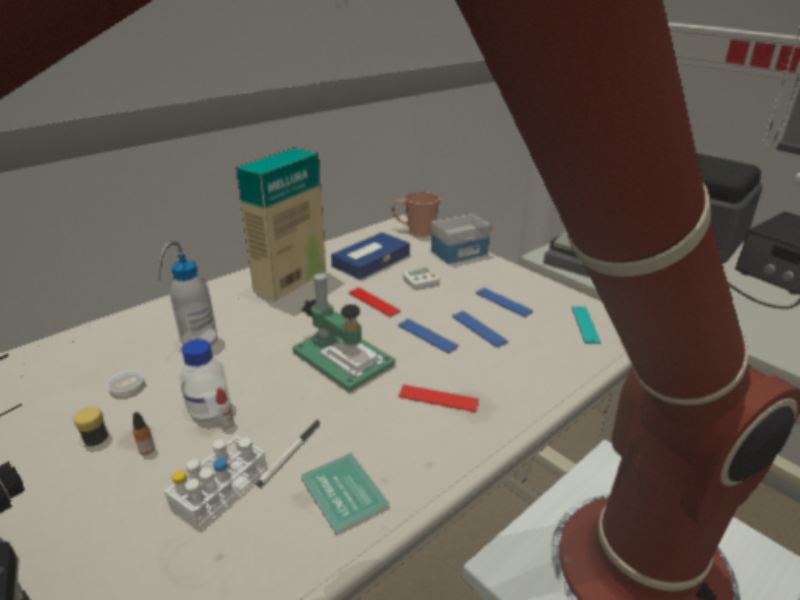

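View pics/b.png

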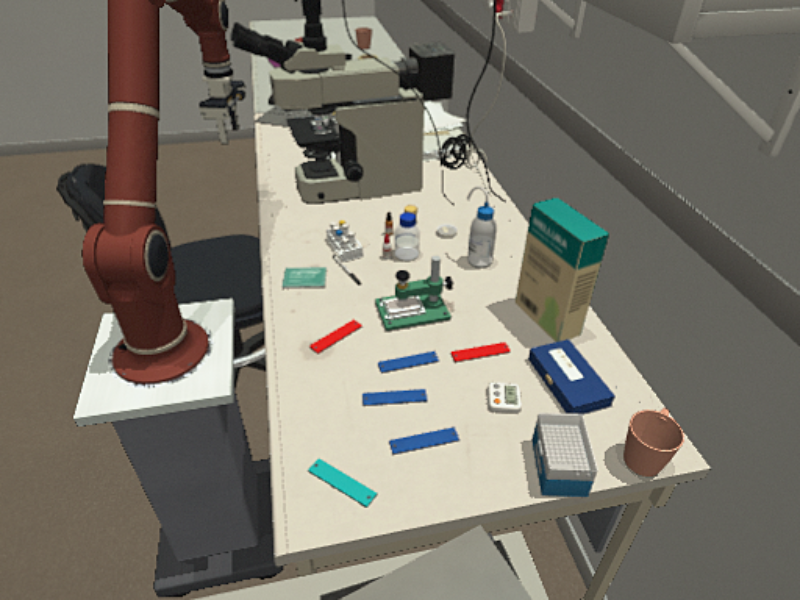

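The scene view shows the press at (345,345), blue strips at (428,335), (480,328) and (504,301). The side view shows the same strips at (408,362), (394,397) and (424,440). The red strips (side 336,336 and 480,352), the turquoise one (342,482) and the dark blue box (570,375) are look-alikes to avoid.

```bash
cat > h.py <<'E'
from plant import manip
import cv2,numpy as np
from scipy.spatial.transform import Rotation as Ro
def cam(n,obs=None):
    m=manip.camera_model(n);K=m["K"];d=np.array([m["k1"],0,0,0,0.])
    if n!="wrist":
        return K,d,m["extrinsics"]
    T=np.eye(4);T[:3,:3]=Ro.from_euler("xyz",obs["ee_rot"]).as_matrix();T[:3,3]=obs["position"]
    return K,d,np.linalg.inv(T@m["tool_from_camera"])
def rays(px,c):
    K,d,E=c
    p=np.asarray(px,float).reshape(-1,1,2);u=cv2.undistortPoints(p,K,d).reshape(-1,2)
    v=np.c_[u,np.ones(len(u))]@E[:3,:3]
    return -E[:3,:3].T@E[:3,3],v
def plane(px,c,z):
    o,v=rays(px,c);return o+v*((z-o[2])/v[:,2])[:,None]
def proj(P,c):
    K,d,E=c
    return cv2.projectPoints(np.asarray(P,float).reshape(-1,1,3),cv2.Rodrigues(E[:3,:3])[0],E[:3,3],K,d)[0].reshape(-1,2)
def tri(ps,cs):
    A=np.zeros((3,3));b=np.zeros(3)
    for p,c in zip(ps,cs):
        o,v=rays([p],c);v=v[0]/np.linalg.norm(v);M=np.eye(3)-np.outer(v,v);A+=M;b+=M@o
    return np.linalg.solve(A,b)
def rect(mask,c,z):
    cs=max(cv2.findContours(mask.astype(np.uint8),cv2.RETR_EXTERNAL,cv2.CHAIN_APPROX_NONE)[0],key=cv2.contourArea)
    P=plane(cs.reshape(-1,2),c,z)[:,:2]
    (cx,cy),(w,h),a=cv2.minAreaRect((P*1000).astype(np.float32))
    if w<h:w,h,a=h,w,a+90
    return np.r_[cx,cy,w,h,(a+90)%180-90]
def blue(img):
    hsv=cv2.cvtColor(img,cv2.COLOR_BGR2HSV)
    m=cv2.inRange(hsv,(104,110,50),(125,255,255))
    n,l,s,ce=cv2.connectedComponentsWithStats(m)
    return [l==i for i in range(1,n) if s[i,4]>60]
E
python3 - <<'E'
from h import *
np.set_printoptions(precision=4,suppress=True)
for n in("scene","side"):
    im=manip.snapshot(n);c=cam(n);cv2.imwrite(f"pics/{n}0.png",im)
    for m in blue(im):
        r=rect(m,c,.004)
        if 100<r[2]<170 and r[3]<60: print(n,"strip",r)
    for q in("press_base","press_head","button_top","foot_face","specimen","strip_1","blue_cap_bottle","stain_bottle"):
        for r in manip.cut_out(q,n)[:4]:
            print(n,q,round(r["score"],2),np.round(r["bbox"],1),rect(r["pixels"],c,.031 if q=="specimen" else .012 if q=="press_base" else .004))
E
```

```text
scene strip [ 507.8682 -355.7538  121.606    23.1617    1.9168]
scene strip [ 474.5338 -239.812   119.5637   23.8687   -6.5485]
scene strip [ 524.2736 -147.638   121.5747   24.5624    3.7382]
scene press_base 0.76 [220.6 214.9  64.9  72.7] [571.8797  18.169  176.2675 113.4254   4.5381]
scene press_head 0.59 [212.7 207.6  35.8  30.4] [679.8311 -36.5266 178.1541 114.1895 -35.6218]
scene specimen 0.83 [224.7 228.8  29.7  16.8] [534.8036  20.824   88.6675  56.2942   3.1897]
scene strip_1 0.81 [240.7 193.8  35.7  21.8] [ 684.3931 -149.9396  136.9054   40.4782   -0.5443]
scene strip_1 0.73 [275.5 216.4  34.3  19.6] [ 520.7206 -145.7419  127.2195   32.3846    5.4186]
scene strip_1 0.62 [322.  193.5  35.2  22.6] [ 507.1054 -353.4035  136.4122   39.1037    0.3886]
scene strip_1 0.5 [144.5 262.1  13.8  28.9] [592.9394 242.3394 103.933   23.7    -20.9078]
scene blue_cap_bottle 0.77 [128.6 244.2  30.1  57.1] [694.1958 229.3596 239.3331  75.53   -16.9051]
scene stain_bottle 0.78 [143.  262.9  12.2  28.3] [592.8151 244.5965 105.6347  25.8922 -19.23  ]
scene stain_bottle 0.69 [323.2 194.4  35.7  20
[... 784 characters left out ...]
 80.2884  56.124    0.3962]
side strip_1 0.75 [252.1 254.8  36.6  12.1] [ 474.2524 -241.5959  130.5897   37.8442   -6.7055]
side strip_1 0.7 [214.8 215.3  33.1  20.4] [380.4879 -37.5153 128.5018  36.0791  31.3526]
side strip_1 0.61 [307.4 225.5  35.7   9.6] [ 686.9783 -154.4624  130.5652   33.7595    1.9908]
side strip_1 0.61 [218.6 311.3  46.2  32. ] [ 344.0074 -414.3302  132.3793   33.7584  -45.5429]
side blue_cap_bottle 0.71 [260.9 152.3  16.7  31.2] [633.1778 341.8448 246.3195  67.487   76.2419]
side stain_bottle 0.45 [247.1 160.4   4.6  14.7] [564.6256 293.2475 108.1656  21.7871  78.6441]
side stain_bottle 0.2 [262.  231.1  36.6  16.1] [ 523.8441 -151.7724  132.353    39.5352    1.5019]
```

```bash
cat >> h.py <<'E'
def togo(x,y,z,yawdeg):
    """remaining move in tool axes: turn about tool z (units of 8deg), then shift (units of 0.04) after the turn"""
    o=manip.get_obs();R=Ro.from_euler("xyz",o["ee_rot"]);G=Ro.from_euler("xyz",[np.pi,0,np.deg2rad(yawdeg)])
    rv=np.degrees((R.inv()*G).as_rotvec())/8
    d=G.inv().apply(np.array([x,y,z])-o["position"])/.04
    print("twist",np.round(rv,3),"shift after",np.round(d,3),"F",np.round(o["contact_force"],1))
E
python3 - <<'E'
from h import *
cs=[cam("scene"),cam("side")]
print(tri([(224.6,202),(257.3,176.6)],cs), rays([(0,0)],cs[0])[0])
togo(.50,.013,.28,183)
E
```

```text
[0.54463939 0.01665521 0.10710495] [-0.10202699  0.496046    0.61729872]
twist [-0.    -0.    -2.343] shift after [ -7.278 -15.717  -1.059] F [-0.2 -0.2 -0.1]
```

Request:
jog_arm --offset '[[0,0,-0.35],[0,0,-0.35],[0,0,-0.35],[-0.455,-0.98,0],[-0.455,-0.98,0],[-0.455,-0.98,0],[-0.455,-0.98,0],[-0.455,-0.98,0],[-0.455,-0.98,0],[-0.455,-0.98,0],[-0.455,-0.98,0],[-0.455,-0.98,0],[-0.455,-0.98,0],[-0.455,-0.98,0],[-0.455,-0.98,0],[-0.455,-0.98,0],[-0.455,-0.98,0],[-0.455,-0.98,0],[-0.455,-0.98,0],[0,0,0]]' --twist '[[0,0,-0.78],[0,0,-0.78],[0,0,-0.78],[0,0,0],[0,0,0],[0,0,0],[0,0,0],[0,0,0],[0,0,0],[0,0,0],[0,0,0],[0,0,0],[0,0,0],[0,0,0],[0,0,0],[0,0,0],[0,0,0],[0,0,0],[0,0,0],[0,0,0]]' --gripper '[0,0,0,0,0,0,0,0,0,0,0,0,0,0,0,0,0,0,0,0]'

```text
time: 3.5
position: [0.5009, 0.0103, 0.2797]
ee_rot: [-3.139, 0.001, -3.097]
contact_force: [0.1, 0.4, 0.6]
width: 0.008
gripper_force: 0.0
```

Run:
```python
from h import *
np.set_printoptions(precision=4,suppress=True)
o=manip.get_obs();print(o["time"],o["position"],o["ee_rot"],o["contact_force"],o["width"])
im=manip.snapshot("wrist");c=cam("wrist",o);cv2.imwrite("pics/w0.png",im);np.save("w0.npy",np.array(c[2]))
for q,z in(("press_base",.014),("specimen",.031),("button_top",.11)):
    for r in manip.cut_out(q,"wrist")[:2]: print(q,r["score"],r["bbox"],rect(r["pixels"],c,z))
cv2.imwrite("pics/w0v.png",cv2.resize(im,(800,600)))
```

```text
3.5 [0.5009 0.0103 0.2797] [-3.1394  0.0009 -3.097 ] [0.0891 0.3704 0.6372] 0.007517414940374865
press_base 0.91 [260.4, 202.1, 75.9, 92.8] [560.9137  17.2652 141.6646 109.6892   3.0876]
specimen 0.64 [257.0, 193.7, 32.7, 57.0] [542.7123  14.7583  77.8872  48.9864   3.3427]
button_top 0.78 [260.2, 210.8, 31.0, 19.2] [542.5294  16.3742  31.2548  21.9483 -87.3703]
button_top 0.37 [80.4, 135.4, 28.0, 96.1] [ 464.2496 -176.6097   98.0762   25.2764   -6.4284]
```

View pics/w0v.png

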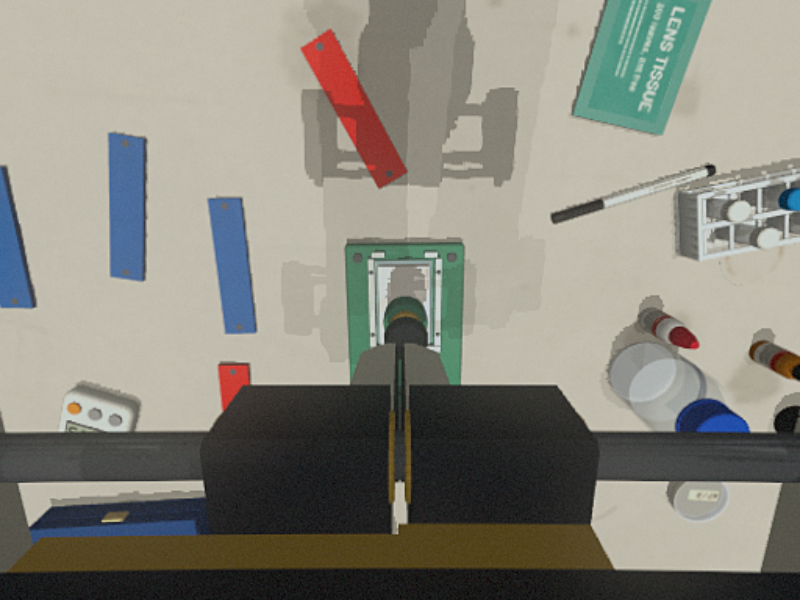

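The wrist view shows the press at (405,310) with the button at (405,320). Blue strips lie at (232,265), (127,205) and (10,235), with red look-alikes at (353,108) and (234,390). Next is pressing the empty plunger.

Run:
```python
from h import *
togo(.544,.0155,.16,183.2)
```

```text
twist [ 0.006 -0.003 -0.011] shift after [-1.116 -0.071  2.991] F [0.1 1.1 0.1]
```

Request:
jog_arm --offset '[[-0.56,-0.04,0.5],[-0.56,-0.03,0.8],[0,0,0.8],[0,0,0.8],[0,0,0.1],[0,0,0.1],[0,0,0]]' --twist '[[0,0,0],[0,0,0],[0,0,0],[0,0,0],[0,0,0],[0,0,0],[0,0,0]]' --gripper '[0,0,0,0,0,0,0]'

```text
time: 4.58
position: [0.5453, 0.0143, 0.1568]
ee_rot: [3.141, 0.002, -3.089]
contact_force: [-0.0, -0.4, -0.7]
width: 0.005
gripper_force: 0.0
```

Request:
jog_arm --offset '[[0,0,0.1],[0,0,0.1],[0,0,0.1],[0,0,0]]' --twist '[[0,0,0],[0,0,0],[0,0,0],[0,0,0]]' --gripper '[0,0,0,0]'

```text
time: 5.08
position: [0.5443, 0.0138, 0.1432]
ee_rot: [-3.142, -0.001, -3.09]
contact_force: [-0.4, -0.1, -0.0]
width: 0.005
gripper_force: 0.0
```

Request:
jog_arm --offset '[[0,0,0.1],[0,0,0.1],[0,0,0]]' --twist '[[0,0,0],[0,0,0],[0,0,0]]' --gripper '[0,0,0]'

```text
time: 5.45
position: [0.5449, 0.0138, 0.1358]
ee_rot: [-3.142, 0.001, -3.09]
contact_force: [-0.3, -0.2, 3.6]
width: 0.006
gripper_force: 1.9
```

Request:
jog_arm --offset '[[0,0,0.1],[0,0,0]]' --twist '[[0,0,0],[0,0,0]]' --gripper '[0,0]'

```text
time: 5.7
position: [0.5449, 0.0138, 0.1319]
ee_rot: [-3.141, 0.001, -3.09]
contact_force: [-1.1, -0.1, 5.3]
width: 0.004
gripper_force: 2.4
```

Request:
jog_arm --offset '[[0,0,0.1],[0,0,0]]' --twist '[[0,0,0],[0,0,0]]' --gripper '[0,0]'

```text
time: 5.95
position: [0.5449, 0.0139, 0.128]
ee_rot: [-3.142, 0.001, -3.09]
contact_force: [0.0, 0.3, 5.8]
width: 0.003
gripper_force: 2.8
```

Request:
jog_arm --offset '[[0,0,0.1],[0,0,0]]' --twist '[[0,0,0],[0,0,0]]' --gripper '[0,0]'

```text
time: 6.2
position: [0.545, 0.0139, 0.1248]
ee_rot: [3.142, 0.001, -3.09]
contact_force: [-1.9, -0.5, 10.1]
width: 0.004
gripper_force: 4.7
```

Request:
jog_arm --offset '[[0,0,0.1],[0,0,0],[0,0,0]]' --twist '[[0,0,0],[0,0,0],[0,0,0]]' --gripper '[0,0,0]'

```text
time: 6.58
position: [0.5451, 0.0139, 0.1246]
ee_rot: [3.141, 0.002, -3.09]
contact_force: [-8.4, -0.0, 32.5]
width: 0.006
gripper_force: 16.0
```

Request:
jog_arm --offset '[[0,0,0.05],[0,0,0],[0,0,0]]' --twist '[[0,0,0],[0,0,0],[0,0,0]]' --gripper '[0,0,0]'

```text
time: 6.95
position: [0.5451, 0.0138, 0.1244]
ee_rot: [3.141, 0.003, -3.09]
contact_force: [-12.6, 0.7, 43.9]
width: 0.006
gripper_force: 21.6
```

The stop is at TCP z ≈ 0.1246, so the foot's stop is about 4.6 mm above the specimen and one strip should do. Raise the hand and measure the strips.

Request:
jog_arm --offset '[[0,0,-0.4],[0,0,-0.8],[0,0,-0.8],[0,0.7,-0.5],[0,0.8,0],[0,0.8,0],[0.3,0.8,0],[0.8,0.8,0],[0.8,0,0],[0,0,0]]' --twist '[[0,0,0],[0,0,0],[0,0,0],[0,0,0],[0,0,0],[0,0,0],[0,0,0],[0,0,0],[0,0,0],[0,0,0]]' --gripper '[0,0,0,0,0,60,60,60,60,60]'

```text
time: 8.2
position: [0.458, 0.1661, 0.2171]
ee_rot: [-3.141, -0.003, -3.087]
contact_force: [0.4, 0.0, 0.1]
width: 0.495
gripper_force: 0.0
```

Run:
```python
from h import *
np.set_printoptions(precision=4,suppress=True)
o=manip.get_obs();print(o["time"],o["position"],o["ee_rot"],o["width"])
im=manip.snapshot("wrist");c=cam("wrist",o);cv2.imwrite("pics/w1.png",im)
for i,cc in((im,c),(cv2.imread("pics/w0.png"),(c[0],c[1],np.load("w0.npy")))):
  for m in blue(i):
    r=rect(m,cc,.005)
    if 50<r[2]<170 and r[3]<60: print("strip",r)
for q,z in(("press_base",.014),("specimen",.031)):
    for r in manip.cut_out(q,"wrist")[:1]: print(q,r["score"],r["bbox"],rect(r["pixels"],c,z))
cv2.imwrite("pics/w1v.png",im[0:300])
```

```text
8.2 [0.458  0.1661 0.2171] [-3.1411 -0.0031 -3.087 ] 0.495009377057702
strip [ 525.1974 -146.2798  127.5943   29.291     3.5113]
strip [ 474.844  -239.0282  127.9077   29.0513   -6.1976]
strip [ 510.3932 -341.2532  130.3101   28.1424  -10.3506]
strip [ 524.2698 -146.2805  127.6272   29.063     3.6578]
strip [656.032  338.4224  75.0043  37.3954 -86.7997]
press_base 0.74 [117.6, 240.2, 42.1, 6.9] [558.4008  -7.7796  44.2897  15.5112 -87.0819]
specimen 0.74 [131.7, 223.9, 47.0, 46.8] [528.9912  19.7694  55.5335  54.7966 -87.0404]
```

View pics/w1v.png

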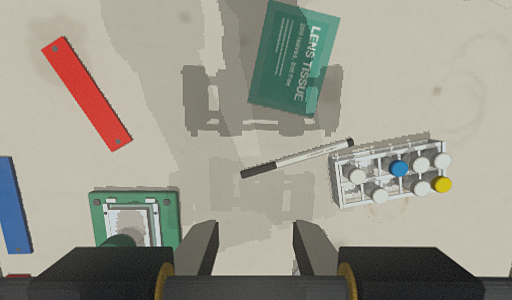

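The move went the wrong way (+y) but hit nothing. The view now shows the press at (135,230) and the edge of strip A at (10,205). Next I go to strip A.

Run:
```python
from h import *
togo(.476,-.150,.02,183.6)
togo(.476,-.150,.12,183.6)
```

```text
twist [-0.001  0.008 -0.085] shift after [ 0.137 -7.892  4.941] F [-0.5  0.3 -0.7]
twist [-0.001  0.008 -0.085] shift after [ 0.137 -7.892  2.441] F [-0.5  0.3 -0.7]
```

Request:
jog_arm --offset '[[0.017,-0.877,0],[0.015,-0.877,0],[0.015,-0.877,0],[0.015,-0.877,0],[0.015,-0.877,0],[0.015,-0.877,0],[0.015,-0.877,0],[0.015,-0.877,0.4],[0.015,-0.877,0.8],[0,0,0.8],[0,0,0.5],[0,0,0]]' --twist '[[0,0,-0.085],[0,0,0],[0,0,0],[0,0,0],[0,0,0],[0,0,0],[0,0,0],[0,0,0],[0,0,0],[0,0,0],[0,0,0],[0,0,0]]' --gripper '[60,60,60,60,60,60,60,60,60,60,60,60]'

```text
time: 9.85
position: [0.4745, -0.1506, 0.1161]
ee_rot: [3.141, -0.003, -3.079]
contact_force: [0.8, -0.8, 0.2]
width: 0.647
gripper_force: 0.0
```

Run:
```python
from h import *
np.set_printoptions(precision=4,suppress=True)
o=manip.get_obs();print(o["time"],o["position"],o["ee_rot"],o["width"])
im=manip.snapshot("wrist");c=cam("wrist",o);cv2.imwrite("pics/w2.png",im)
for m in blue(im):
    r=rect(m,c,.005)
    if 50<r[2]<170 and r[3]<60: print("strip",r)
togo(.476,-.150,.02,183.6)
cv2.imwrite("pics/w2v.png",im[60:330,100:400])
```

```text
9.85 [ 0.4745 -0.1506  0.1161] [ 3.1411 -0.0031 -3.0794] 0.6466835374856746
strip [ 475.2243 -239.4507  129.1481   29.519    -6.6071]
strip [ 500.8542 -355.4392  115.3525   29.6021    2.3685]
strip [ 510.3082 -148.3876  100.8189   29.3715    3.8865]
twist [-0.002 -0.005 -0.001] shift after [-0.02   0.013  2.431] F [-0.8  0.1  0.7]
```

View pics/w2v.png

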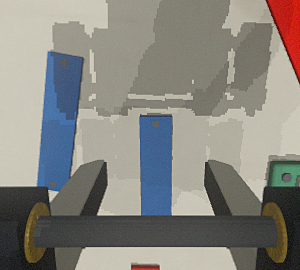

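The crop shows blue strip A centred between the fingers, with its end hole at (155,125). It has the plain blue colour and the dark hole mark, and the red and turquoise strips are clearly elsewhere. Descend and grip.

Request:
jog_arm --offset '[[0,0,0.8],[0,0,0.8],[0,0,0.5],[0,0,0.25],[0,0,0.05],[0,0,0],[0,0,0],[0,0,0],[0,0,0]]' --twist '[[0,0,0],[0,0,0],[0,0,0],[0,0,0],[0,0,0],[0,0,0],[0,0,0],[0,0,0],[0,0,0]]' --gripper '[60,60,60,60,60,15,15,15,15]' --newtons 35

```text
time: 11.02
position: [0.4751, -0.1498, 0.022]
ee_rot: [-3.141, 0.001, -3.078]
contact_force: [-0.2, -0.2, 2.6]
width: 0.311
gripper_force: 35.0
```

Request:
jog_arm --offset '[[0,0,0],[0,0,-0.3],[0,0,-0.6],[0,0,-0.3],[0,0,0]]' --twist '[[0,0,0],[0,0,0],[0,0,0],[0,0,0],[0,0,0]]' --gripper '[15,15,15,15,15]'

```text
time: 11.65
position: [0.4754, -0.1498, 0.0706]
ee_rot: [-3.141, 0.002, -3.078]
contact_force: [0.6, 0.1, -0.7]
width: 0.307
gripper_force: 35.0
```

Run:
```python
from h import *
np.set_printoptions(precision=4,suppress=True)
o=manip.get_obs();print(o["time"],o["position"],o["ee_rot"],o["width"])
a=manip.snapshot("side");b=manip.snapshot("scene");w=manip.snapshot("wrist")
cv2.imwrite("pics/s3.png",np.hstack([cv2.resize(a[150:300,170:370],(400,300)),cv2.resize(b[150:300,180:380],(400,300))]))
cc=cam("side")
for m in blue(a):
    for z in(o["position"][2]-.019+.004,):
        print(rect(m,cc,z))
togo(.4709,.012,.058,183.2)
```

```text
11.65 [ 0.4754 -0.1498  0.0706] [-3.1409  0.0019 -3.0777] 0.30720141743517515
[ 537.3488 -152.5989   93.766    28.213     4.1596]
[ 816.0712 -301.8957  182.9995  109.1904  -84.0386]
[ 463.7497 -285.979   118.8886   28.1191   -6.6893]
[ 494.3484 -394.7285  120.6545   27.6986    2.1544]
twist [ 0.003 -0.009  0.058] shift after [-0.139  4.036  0.279] F [ 0.3 -0.3 -0.2]
```

View pics/s3.png

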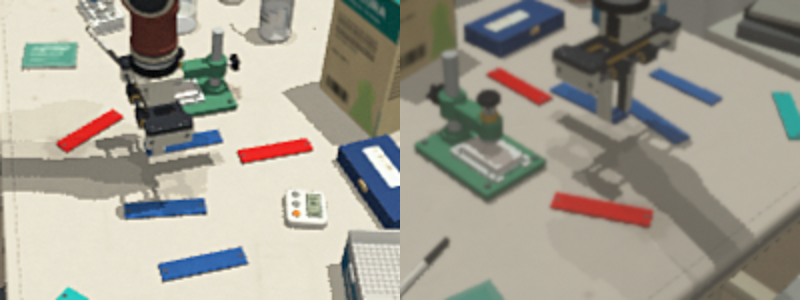

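```bash
cat > fit.py <<'E'
from h import *
def fit(verbose=True):
    from scipy.optimize import minimize
    o=manip.get_obs();T=o["position"];yaw=o["ee_rot"][2]+np.pi
    ims={n:manip.snapshot(n) for n in("side","scene")}
    for n in ims:
        c=cam(n);hsv=cv2.cvtColor(ims[n],cv2.COLOR_BGR2HSV)
        m=cv2.inRange(hsv,(100,90,30),(128,255,255))
        def hull(p):
            pitch,dz,dy,dx=p
            B=np.array([[x,y,z] for x in(-16,114.5) for y in(-15,15) for z in(0,6)])/1000
            B[:,0]=np.where(B[:,0]<0,.016,B[:,0])
            R=Ro.from_euler("xyz",[0,pitch,yaw]).as_matrix()
            P=(B+[0,0,-.022])@R.T+T+[dx,dy,dz]
            h=np.zeros(m.shape,np.uint8);S=16
            cv2.fillConvexPoly(h,(cv2.convexHull(proj(P,c).astype(np.float32))*S).round().astype(int),255,cv2.LINE_AA,4)
            return h/255.
        h0=hull([0,0,0,0]);win=cv2.dilate((h0>0).astype(np.uint8),np.ones((9,9)))
        p0=proj([T+[.016,0,-.022],T+[.1,0,-.022]],c)
        cols=np.arange(512)[None,:];d=p0[1]-p0[0]
        yy,xx=np.mgrid[:384,:512];along=(xx-p0[0,0])*d[0]+(yy-p0[0,1])*d[1]
        win=(win>0)&(along>np.linalg.norm(d)*2)
        mm=(m>0)*1.
        best=min(((np.abs(hull([a,z,y,0])-mm)[win].sum(),np.degrees(a),z*1e3,y*1e3) for a in np.radians(np.arange(-4,7,1)) for z in np.arange(-.006,.005,.002) for y in (-.002,0,.002)))
        print(n,mm[win].sum(),h0[win].sum(),np.round(best,2))
        for a in range(-2,7,2): print(a,min(np.abs(hull([np.radians(a),z,y,0])-mm)[win].sum() for z in np.arange(-.003,.004,.0015) for y in(-.002,0,.002)))
fit()
E
python3 fit.py
```

```text
side 125.0 254.08235294117645 [114.43   6.     2.     2.  ]
-2 130.40392156862745
0 124.91372549019607
2 120.09019607843138
4 116.33725490196079
6 114.99607843137255
scene 137.0 261.52941176470586 [103.02   5.     4.    -2.  ]
-2 125.13725490196079
0 115.89019607843137
2 109.99215686274509
4 105.55686274509804
6 114.33725490196078
```

```bash
cat > ov.py <<'E'
from h import *
import sys
def overlay(name,degs):
    o=manip.get_obs();T=o["position"];yaw=o["ee_rot"][2]+np.pi;out=[]
    for n in("side","scene"):
        im=manip.snapshot(n);c=cam(n);q=proj([T+[.06,0,-.02]],c)[0].astype(int)
        x0,y0=q[0]-40,q[1]-50
        v=cv2.resize(im[y0:y0+100,x0:x0+80],None,fx=5,fy=5,interpolation=cv2.INTER_CUBIC)
        for a,col in zip(degs,((0,255,0),(0,255,255))):
            R=Ro.from_euler("xyz",[0,np.radians(a),yaw]).as_matrix()
            B=np.array([[.016,-.015,.006],[.114,-.015,.006],[.114,.015,.006],[.016,.015,.006]])+[0,0,-.022]
            p=(proj(B@R.T+T,c)-[x0,y0]+.5)*5
            cv2.polylines(v,[p.astype(int)],False,col,1)
        out.append(v)
    cv2.imwrite(name,np.hstack(out))
overlay(sys.argv[1],[float(x) for x in sys.argv[2:]])
E
python3 ov.py pics/ov1.png 0 5
```

```text
(no output)
```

View pics/ov1.png

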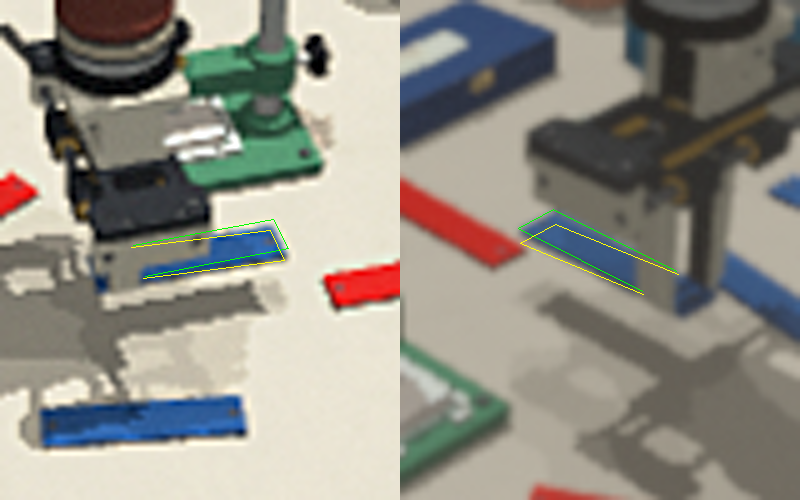

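Strip A is held and droops about 3–4°: in both views it lies between the 0° (green) and 5° (yellow) outlines. I'll pitch the tool to compensate and check beside the press.

Request:
jog_arm --offset '[[0,0.4,0.1],[-0.06,0.8,0.13],[0,0.75,0],[0,0,0],[0,0,0]]' --twist '[[0,-0.25,0.058],[0,-0.19,0],[0,0,0],[0,0,0],[0,0,0]]' --gripper '[15,15,15,15,15]'

```text
time: 12.62
position: [0.4732, -0.0727, 0.0605]
ee_rot: [-3.141, 0.062, -3.087]
contact_force: [-1.0, 0.3, -0.3]
width: 0.31
gripper_force: 35.0
```

```bash
python3 ov.py pics/ov2.png 0
python3 - <<'E'
from h import *
print(manip.get_obs()["position"],manip.get_obs()["ee_rot"])
togo(.4705,.0115,.061,183.2)
E
```

```text
[ 0.47317668 -0.07325281  0.06057033] [-3.14063731  0.06173621 -3.08803158]
twist [-0.007  0.442 -0.017] shift after [-0.051  2.119 -0.011] F [-0.5 -0.5 -1.2]
```

View pics/ov2.png

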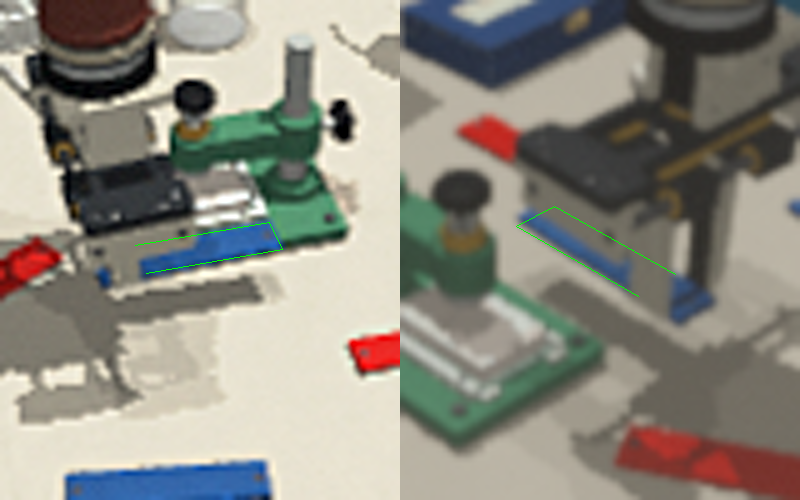

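The strip is now level: the green 0° outline matches it in both views. Insert from the right.

Request:
jog_arm --offset '[[0,0.45,0],[0,0.45,0],[0,0.45,0],[0,0.45,0],[-0.05,0.32,0],[0,0,0],[0,0,0]]' --twist '[[0,0,0],[0,0,0],[0,0,0],[0,0,0],[0,0,0],[0,0,0],[0,0,0]]' --gripper '[15,15,15,15,15,15,15]'

```text
time: 13.6
position: [0.4704, 0.012, 0.0607]
ee_rot: [-3.141, 0.062, -3.087]
contact_force: [-0.1, 0.2, -1.2]
width: 0.314
gripper_force: 35.0
```

Request:
jog_arm --offset '[[0,0,0.07],[0,0,0.07],[0,0,0]]' --twist '[[0,0,0],[0,0,0],[0,0,0]]' --gripper '[15,15,15]'

```text
time: 13.98
position: [0.4704, 0.0128, 0.0548]
ee_rot: [3.142, 0.061, -3.086]
contact_force: [-0.3, 0.2, -0.8]
width: 0.312
gripper_force: 35.0
```

Request:
jog_arm --offset '[[0,0,0.03],[0,0,0]]' --twist '[[0,0,0],[0,0,0]]' --gripper '[15,15]'

```text
time: 14.22
position: [0.4706, 0.0131, 0.0538]
ee_rot: [3.141, 0.061, -3.086]
contact_force: [0.8, 0.5, -1.0]
width: 0.314
gripper_force: 35.0
```

Request:
jog_arm --offset '[[0,0,0.025],[0,0,0]]' --twist '[[0,0,0],[0,0,0]]' --gripper '[15,15]'

```text
time: 14.48
position: [0.4707, 0.0132, 0.0529]
ee_rot: [3.141, 0.061, -3.086]
contact_force: [-0.2, -0.1, -0.5]
width: 0.312
gripper_force: 35.0
```

Request:
jog_arm --offset '[[0,0,0.02],[0,0,0]]' --twist '[[0,0,0],[0,0,0]]' --gripper '[15,15]'

```text
time: 14.72
position: [0.4707, 0.0131, 0.0521]
ee_rot: [3.141, 0.061, -3.086]
contact_force: [-0.4, -0.1, -0.4]
width: 0.31
gripper_force: 35.0
```

Request:
jog_arm --offset '[[0,0,0.02],[0,0,0]]' --twist '[[0,0,0],[0,0,0]]' --gripper '[15,15]'

```text
time: 14.98
position: [0.4708, 0.0131, 0.0513]
ee_rot: [3.142, 0.061, -3.086]
contact_force: [0.2, -0.3, 0.1]
width: 0.31
gripper_force: 35.0
```

Request:
jog_arm --offset '[[0,0,0.02],[0,0,0]]' --twist '[[0,0,0],[0,0,0]]' --gripper '[15,15]'

```text
time: 15.22
position: [0.4708, 0.0131, 0.0505]
ee_rot: [3.141, 0.061, -3.086]
contact_force: [-0.7, 0.2, -0.2]
width: 0.31
gripper_force: 35.0
```

Request:
jog_arm --offset '[[0,0,0],[0,0,0],[0,0,0],[0,0,-0.3],[0.06,0,-0.8],[0.06,0,-0.8],[0.06,0,-0.8],[0,0,-0.6],[0,0,-0.6],[0,0,0]]' --twist '[[0,0,0],[0,0,0],[0,0,0],[0,0,0],[0,0.2,0],[0,0.24,0],[0,0,0],[0,0,0],[0,0,0],[0,0,0]]' --gripper '[38,50,60,60,60,60,60,60,60,60]'

```text
time: 16.48
position: [0.4609, 0.0125, 0.2082]
ee_rot: [3.141, 0.005, -3.086]
contact_force: [0.2, 0.0, -0.4]
width: 0.645
gripper_force: 0.0
```

Run:
```python
from h import *
np.set_printoptions(precision=4,suppress=True)
o=manip.get_obs();print(o["time"],o["position"],o["ee_rot"],o["width"])
im=manip.snapshot("wrist");c=cam("wrist",o);cv2.imwrite("pics/w4.png",im)
for m in blue(im):
    r=rect(m,c,.037)
    if 40<r[2]<170 and r[3]<60: print("strip",r)
a=manip.snapshot("side");b=manip.snapshot("scene")
f=lambda i,x,y:cv2.resize(i[y:y+75,x:x+66],(400,450),interpolation=cv2.INTER_CUBIC)
cv2.imwrite("pics/v4.png",np.hstack([f(a,225,155),f(b,195,175)]))
togo(.544,.0155,.16,183.2)
```

```text
16.475 [0.4609 0.0125 0.2082] [ 3.1412  0.0048 -3.0859] 0.6445723086722118
strip [ 467.1092 -216.7662  117.2968   26.707    -6.5864]
strip [501.1909  14.729   88.7784  28.8154   2.5834]
twist [ 0.001 -0.01  -0.   ] shift after [-2.122 -0.044  1.141] F [-0.1  0.7 -1.2]
```

View pics/v4.png

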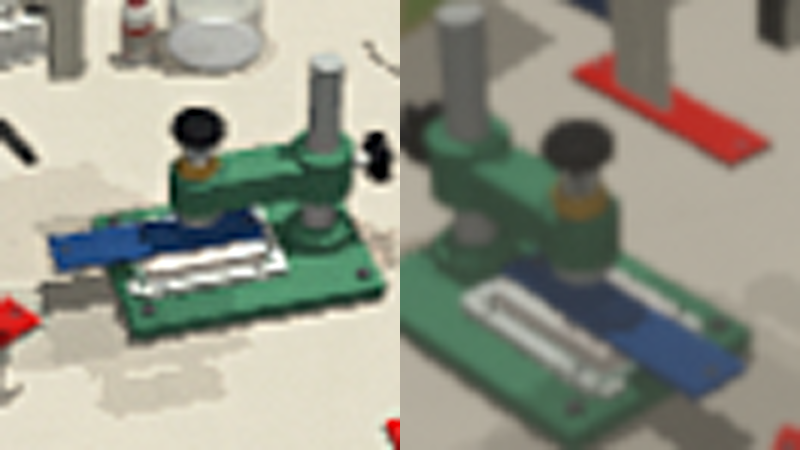

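The strip lies flat on the specimen under the foot, with its front end sticking out (side crop 60,250; scene crop 720,370). Now press the plunger.

Request:
jog_arm --offset '[[-0.6,-0.02,0],[-0.8,-0.02,0],[-0.7,0,0],[0,0,0.5],[0,0,0.6],[0,0,0.25],[0,0,0.2],[0,0,0]]' --twist '[[0,0,0],[0,0,0],[0,0,0],[0,0,0],[0,0,0],[0,0,0],[0,0,0],[0,0,0]]' --gripper '[0,0,0,0,0,0,0,0]'

```text
time: 17.62
position: [0.5437, 0.0156, 0.1438]
ee_rot: [3.141, -0.001, -3.086]
contact_force: [-0.9, 0.1, -0.3]
width: 0.007
gripper_force: 0.0
```

Request:
jog_arm --offset '[[0,0,0.1],[0,0,0.1],[0,0,0.1],[0,0,0]]' --twist '[[0,0,0],[0,0,0],[0,0,0],[0,0,0]]' --gripper '[0,0,0,0]'

```text
time: 18.12
position: [0.5445, 0.0156, 0.1325]
ee_rot: [3.142, 0.001, -3.086]
contact_force: [-0.3, -1.0, 4.1]
width: 0.004
gripper_force: 2.3
```

Request:
jog_arm --offset '[[0,0,0.1],[0,0,0]]' --twist '[[0,0,0],[0,0,0]]' --gripper '[0,0]'

```text
time: 18.38
position: [0.5445, 0.0155, 0.1286]
ee_rot: [3.142, 0.002, -3.086]
contact_force: [-0.4, 0.5, 5.2]
width: 0.006
gripper_force: 2.8
```

Request:
jog_arm --offset '[[0,0,0.05],[0,0,0]]' --twist '[[0,0,0],[0,0,0]]' --gripper '[0,0]'

```text
time: 18.62
position: [0.5445, 0.0156, 0.1268]
ee_rot: [3.141, 0.002, -3.086]
contact_force: [0.3, 0.5, 5.9]
width: 0.003
gripper_force: 3.0
```

Request:
jog_arm --offset '[[0,0,0.04],[0,0,0]]' --twist '[[0,0,0],[0,0,0]]' --gripper '[0,0]'

```text
time: 18.88
position: [0.5445, 0.0156, 0.1263]
ee_rot: [3.141, 0.002, -3.086]
contact_force: [-2.2, 1.3, 12.8]
width: 0.008
gripper_force: 6.2
```

Request:
jog_arm --offset '[[0,0,0.05],[0,0,0],[0,0,0],[0,0,0]]' --twist '[[0,0,0],[0,0,0],[0,0,0],[0,0,0]]' --gripper '[0,0,0,0]'

```text
time: 19.38
position: [0.5446, 0.0156, 0.1263]
ee_rot: [3.14, 0.003, -3.086]
contact_force: [-6.0, 0.1, 24.2]
width: 0.004
gripper_force: 12.0
```

Request:
jog_arm --offset '[[0,0,0],[0,0,0],[0,0,0],[0,0,0]]' --twist '[[0,0,0],[0,0,0],[0,0,0],[0,0,0]]' --gripper '[0,0,0,0]'

```text
time: 19.88
position: [0.5446, 0.0156, 0.1263]
ee_rot: [3.14, 0.003, -3.086]
contact_force: [-5.4, 0.5, 23.9]
width: 0.003
gripper_force: 12.0
```

Run:
```python
from h import *
a=manip.snapshot("side");b=manip.snapshot("scene")
f=lambda i,x,y:cv2.resize(i[y:y+75,x:x+66],(400,450),interpolation=cv2.INTER_CUBIC)
cv2.imwrite("pics/v5.png",np.hstack([f(a,225,155),f(b,195,175)]))
```

```text
(no output)
```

View pics/v5.png

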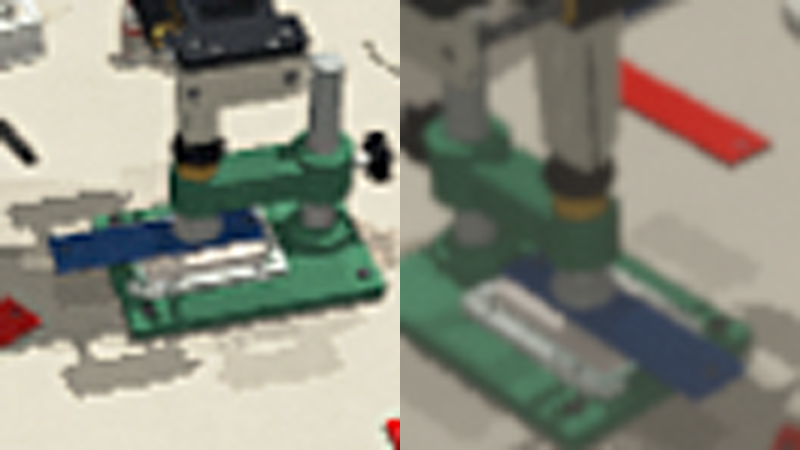

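The foot bears on the flat strip at side crop (198,228), and the fingers hold the button down. Strip and specimen are undisturbed.

```bash
python3 -c "
from plant import manip
print(manip.close_job())"
```

```text
the job is handed in; nothing more can be done
None
```

I handed the job in with the hand pressing the plunger at about 24 N onto one blue strip on the specimen, about 1.7 mm short of the empty stop; the strip went in from the right rather than the front, because the front was out of reach, and I got no verdict back.

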